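# Change the grating head on the table-top drive

## Task

The grating head in the drive is worn out: drive the wedge in through the slotted neck, without holding the head, until the head is broken loose, draw the wedge fully back, and park the worn head fully down in the empty stand. Then seat the ribbed new head in the drive with a gentle twisting push, feeling for its hidden slot, until its flange is home on the rim, and leave the rest of the table as it is.

Things in the scene. Friction and masses are not known exactly. Their poses are not given: they have to be found in the camera images.
- unit: Drive unit, fixed to the table: white housing 130 x 290 x 35 mm (x, y, z) with an upright aluminium neck 60 mm across, slotted lower down. Origin: on the neck's axis at table level, z up. The housing runs from y = -80 to +210 mm; a steel wedge bar slides in a guide on its +y part, towards the neck, through the slot.
- rim (a point): Middle of the neck's top rim, 120 mm above the table; ring of outer radius 30, inner radius 19 mm; axes as the unit's. In it four sprung jaws form the taper socket. They grip a shank over its last 8 mm, so a straight push home takes 15 to 25 N, less with a small twist to and fro; a head only dropped in stays proud.
- drive_slot (a point): Inside the neck, on its axis, 44 mm below the rim: top of a fixed 10 mm thick steel dog with a 8.8 mm wide through slot for the new head's tang. The slot is hidden: it runs along the unit's x axis turned 0.15 to 1.4 rad anticlockwise seen from above (or half a turn more). With the tang across it the flange stays 21 mm above the rim: twist under a light push (4 to 10 N) until it drops; then 0.1 rad of play.
- wedge (a joint): How far the wedge is driven in, m: 0 fully drawn back, 0.060 fully in at its stop. It moves along the unit's -y, stays where left (2 N friction), meets the seated worn head's shank at about 0.020 and then lifts it about 2.5 mm per 10 mm, some 9 mm in all, with up to about 12 N. When the wedge is drawn back the loosened head sinks a little.
- wedge_tab (a point): Middle of the top edge of the wedge's upright steel tab, its handle: 26 mm wide (unit x), 12 mm thick (unit y), 119 mm above the table, free for 54 mm below this point. It moves with the wedge: 165 mm from the neck's axis drawn back, 105 mm driven in. Axes as the unit's.
- old_head: Worn head, 0.18 kg, seated in the drive at the start. Origin: middle of its flange's underside, z up. Flange 48 mm across, 6 thick; on it a white square grip 30 x 30 mm (sides along x, y) from 6 to 42 mm above the origin, then a smooth worn steel tip, 22 mm across, to 57 mm. Below: slim taper shank 40 mm long, 29 to 24 mm across, then a round pin 25 mm long, 6 mm across.
- new_head: New head, 0.18 kg, standing in one of two stands. Like the worn head, same origin and white grip, but with a taller ribbed steel cone, to 72 mm above the origin; below the same taper a flat tang, 17 mm wide along its x, 6 mm thick along its y, 25 mm long (65 mm in all below the flange).
- stand_full_top (a point): Middle of the top of the stand that holds the new head at the start: grey round post fixed to the table, 64 mm across, 75 mm high, with a 34 mm wide hole 71 mm deep; a head's flange rests on its top.
- stand_empty_top (a point): The same point of the other, identical, empty stand.
- ginger: Bystander: a knob of ginger, 52 mm across, on the white board; leave alone.
- cup: Bystander: white mug, 72 mm across, 80 mm high; leave alone.
- bowl: Bystander: blue bowl, 120 mm across, 50 mm high; leave alone.
- jar: Bystander: amber jar, 56 mm across, 70 mm high; leave alone.
- spoon: Bystander: spoon on the white board; leave alone.
- brush: Bystander: cleaning brush lying on the table; leave alone.
- saucer: Bystander: white saucer, 110 mm across; leave alone.
Mind the look-alikes: they are no part of the job. Leave any yellow look-alike of the old_head alone.

How it is judged:
By the outcome, as a careful person would: the job done as asked, in the order asked, and still so for the second after the job is handed in, with the robot touching nothing.
It also fails if it takes over 72 s, if anything falls off the work surface, if the arm or the gripper's body presses on something with over 40 N, if the wrist force passes 120 N, or if a joint passes its speed limit or range.

## Robot

A 6-joint arm with a two-finger parallel gripper is mounted at the origin on the work surface. World frame = base frame: x ahead of the robot, y to its left, z up, the work surface at z = 0. Lengths are in m, angles in rad, forces in N, time in s.
With the tool pointing down it reaches from about 0.3 to 0.875 m from the base axis. Payload 6.4 kg.
Tool frame: the origin (TCP) lies on the centre line of the jaws, within the pads' length; the fingertips stand 17 mm ahead of it and the grasp point (between the pads) lies 2 mm behind it; z points along the fingers, x is the direction in which the jaws open and shut, and the axes are right-handed (so a half turn about z gives the same grasp; the last joint's range is limited). The gripper opens to 85 mm and grips with 20 to 120 N. Pads are 22 mm wide; open, the fingers measure 114 mm over their backs; the gripper's body (76 mm by 85 mm) begins 54 mm behind the grasp point. The pads swing forward as they close: fully open they stand 13 mm farther back than shut.
Start: joints at [1.109, 0.181, 1.607, -0, 1.354, -0.206], TCP at [0.145, 0.556, 0.248] pointing down, gripper open.
Joint ranges: [-2.99, 2.99], [-0.89, 2.07], [0.3, 2.58], [-1.14, 4.28], [0, 2.63], [-3.12, 3.12]. Speed limits (rad/s): [2.57, 2.57, 3.01, 3.14, 3.14, 3.14].

## Interface

Orientations are given as a unit quaternion [w, x, y, z].
In Python, from bench import ctrl gives the robot as it stands.
- The arm moves only by the tool servo_tool, never from a script. Its argument "increments" is text: rows parted by semicolons, each of 5 numbers parted by spaces: the shift along the tool's x, y, z in cm, then the turn about the tool's z in rad, then the opening, from 0 (shut) to 1 (fully open). In form: dx dy dz yaw gripper; .... A call has 1 to 10 rows; each row shifts and turns the commanded pose from where the row before left it, along the tool's axes as they then stand; what a row does not reach is not made up. A row lasts 1/8 s, in which the tool goes at most 62.5 mm and 10.7 degrees, less where a joint would pass 70% of its speed; a pose out of reach is approached as far as the arm can. A call is refused whole if a number of a shift passes 6.25 or a number of a turn 0.188, either way. A call with a gripper value outside its range is refused whole. The fingers move at their own pace and stop on an object; the grip force is fixed at half the most. Time passes only in rows, so rows that do not move let the fingers close. It gives the time, the measured TCP pose, the force and the opening at its end, in the units of the state.
- ctrl.get_obs(): the state, without advancing time (a new reading comes with each control period).
- ctrl.camera(name): name is "side" or "top"; returns (picture, depth): 400x640x3 uint8, red, green, blue; 400x640 float32, m along the optical axis (not along the pixel's ray), 0 where there is no reading.
- ctrl.camera_params(name): a dict with "mtx" (3x3 intrinsics, pixels), "position" and "attitude" of the camera in the world. Camera axes: x right, y down, z forward; pixel columns grow to the right and rows downward; lengths in m; the calibration is good to about 2 mm. A picture is of the moment at which its call begins. camera_params takes no time and is no camera call.
- ctrl.hand_in(): hands the job in, once; it reports no verdict.
The state is a dict: "time_s": time; "q": joint angles; "dq": joint speeds; "joint_efforts": joint torques, N m; "eef_pos": TCP position; "eef_rot": TCP orientation; "wrist_force": force on the tool from outside, world axes, zero at the start; "torque": the same for the moment, N m; "opening": opening from 0.0 (shut) to 1.0 (fully open).
Only numpy, scipy, OpenCV 4.12 (cv2) and the standard library are available. Lean on these libraries where they do the work, as an engineer would, in place of code of your own. Each camera call takes 0.05 s, during which the arm holds its last target.

## Working session

There is one attempt and no reset: what is moved stays moved. The work goes in short steps, Python scripts to look and compute and a tool call to move; the robot and the scene stay as the last step left them, time stands still between calls to the robot, and variables do not carry over. Pictures are saved under pics/ and viewed, and the job is handed in when it is done.

Besides the shell and the picture viewer there is one more tool, called after "Call:" as a command line: name --argument value ..., lists and objects as JSON in quotes. servo_tool: Moves the arm, as the interface text tells. Its arguments: {"type":"object","properties":{"increments":{"type":"string"}},"required":["increments"]}

```bash
ls; mkdir -p pics
python3 - <<'E'
from bench import ctrl
import cv2,numpy as np
print(ctrl.get_obs())
for n in("side","top"):
    im,d=ctrl.camera(n); cv2.imwrite(f"pics/{n}0.png",im[:,:,::-1]); np.savez(f"/tmp/{n}0.npz",im=im,d=d)
    print(n,ctrl.camera_params(n))
E
```

```text
pics
{'time_s': 0.0, 'q': array([ 1.10867394e+00,  1.81546503e-01,  1.60801264e+00,  1.85531663e-06,
        1.35381409e+00, -2.06297888e-01]), 'dq': array([ 0.00022408,  0.000436  ,  0.00091392, -0.00083506,  0.00089772,
       -0.00017106]), 'joint_efforts': array([-8.44942565e-05, -4.44870651e+01, -3.51335049e+01, -3.03060915e-04,
        9.25391971e-03,  1.55042204e-05]), 'eef_pos': array([0.14523973, 0.55580678, 0.24737882]), 'eef_rot': array([ 3.87382941e-04,  7.91530971e-01,  6.11128406e-01, -8.01594286e-04]), 'wrist_force': array([-0.4712767 ,  0.11513875, -0.92624941]), 'torque': array([ 0.04272525,  0.00587333, -0.05548092]), 'opening': 1.000633941655581}
side {'mtx': array([[427.07282116,   0.        , 318.94857466],
       [  0.        , 427.07282116, 199.95598495],
       [  0.        ,   0.        ,   1.        ]]), 'position': array([0.52561663, 0.93441936, 1.03663979]), 'attitude': array([ 0.00758884, -0.0428328 ,  0.91778331, -0.39469172])}
top {'mtx': array([[388.38570655,   0.        , 322.08125737],
       [  0.        , 388.38570655, 198.94540751],
       [  0.        ,   0.        ,   1.        ]]), 'position': array([ 0.38793526, -0.03481371,  1.09582884]), 'attitude': array([ 0.07509115, -0.69461682,  0.71329814, -0.05544862])}
```

View pics/side0.png

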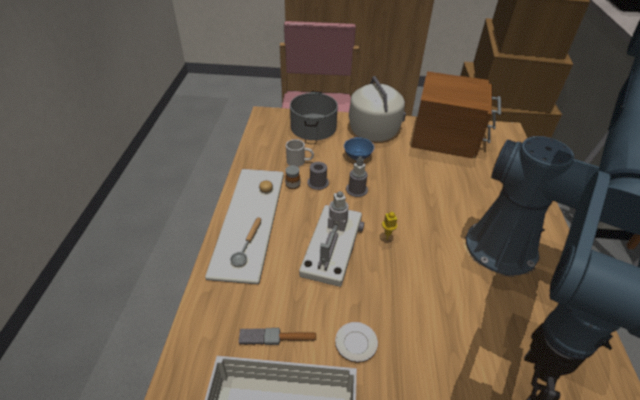

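View pics/top0.png

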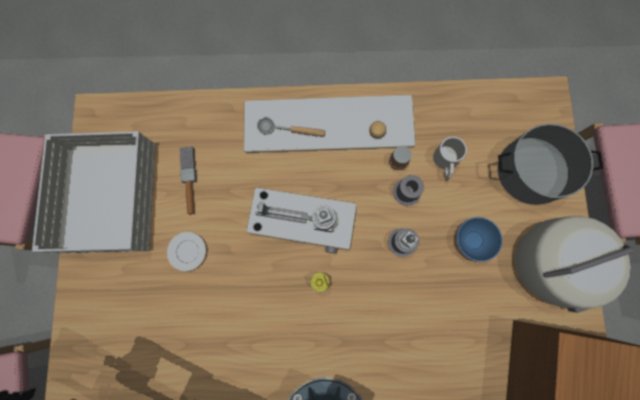

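```bash
cat > h.py <<'E'
import numpy as np,cv2
from scipy.spatial.transform import Rotation as Ro
from bench import ctrl
def R(n):
    p=ctrl.camera_params(n);q=p["attitude"];return p,Ro.from_quat([q[1],q[2],q[3],q[0]]).as_matrix()
def cloud(n,d):
    p,r=R(n);K=p["mtx"];v,u=np.mgrid[:d.shape[0],:d.shape[1]]
    c=np.stack([(u-K[0,2])/K[0,0]*d,(v-K[1,2])/K[1,1]*d,d],-1)
    return c@r.T+p["position"]
def proj(n,P):
    p,r=R(n);c=(np.atleast_2d(P)-p["position"])@r;K=p["mtx"];return c[:,:2]/c[:,2:]*K[0,0]+K[:2,2]
E
python3 - <<'E'
from h import *
for n in("side","top"):
    z=np.load(f"/tmp/{n}0.npz");W=cloud(n,z["d"]);np.save(f"/tmp/{n}W.npy",W)
    print(n)
    pts={"side":[(250,340),(420,250),(338,196),(358,162),(318,166),(390,218),(329,236),(325,265)],"top":[(100,300),(230,300),(323,213),(406,240),(410,188),(319,281),(262,208),(300,235)]}[n]
    for u,v in pts: print(u,v,W[v,u].round(4))
im=np.load("/tmp/top0.npz")["im"];cv2.imwrite("pics/topc.png",cv2.resize(im[130:300,235:435],None,fx=4,fy=3.5,interpolation=cv2.INTER_CUBIC)[:,:,::-1])
im=np.load("/tmp/side0.npz")["im"];cv2.imwrite("pics/sidec.png",cv2.resize(im[130:290,270:420],None,fx=3.7,fy=3.7,interpolation=cv2.INTER_CUBIC)[:,:,::-1])
E
```

```text
side
250 340 [0.7289 0.4001 0.0142]
420 250 [ 0.2604  0.0387 -0.0008]
338 196 [ 0.5307 -0.0052  0.1652]
358 162 [ 0.4719 -0.2192  0.1311]
318 166 [ 0.6116 -0.2661  0.0635]
390 218 [0.369  0.0171 0.1107]
329 236 [0.5495 0.0547 0.0502]
325 265 [0.5534 0.1704 0.0538]
top
100 300 [ 0.325   0.6212 -0.0043]
230 300 [0.3174 0.2537 0.0011]
323 213 [ 0.5258 -0.0126  0.1776]
406 240 [ 0.461  -0.2171  0.116 ]
410 188 [ 0.6168 -0.2585  0.005 ]
319 281 [0.3658 0.0026 0.1218]
262 208 [0.5523 0.1451 0.1167]
300 235 [0.4881 0.0551 0.0361]
```

View pics/topc.png

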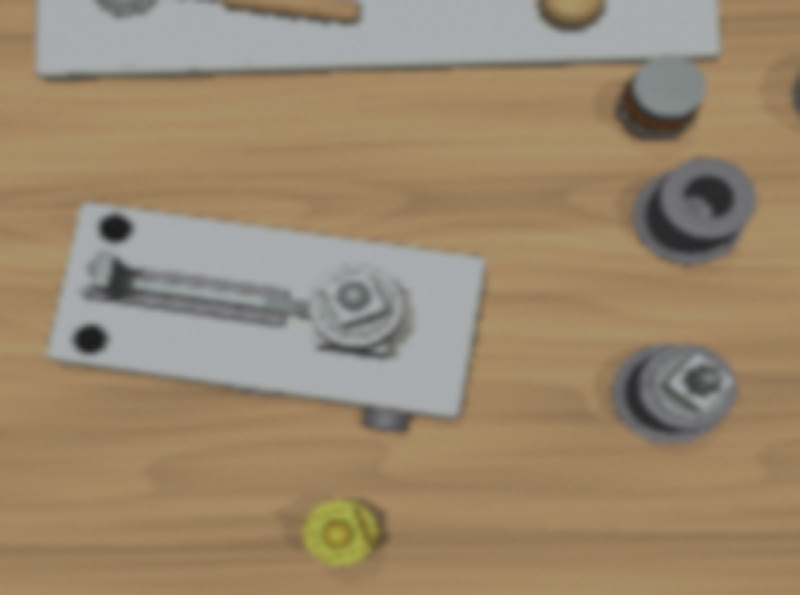

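View pics/sidec.png

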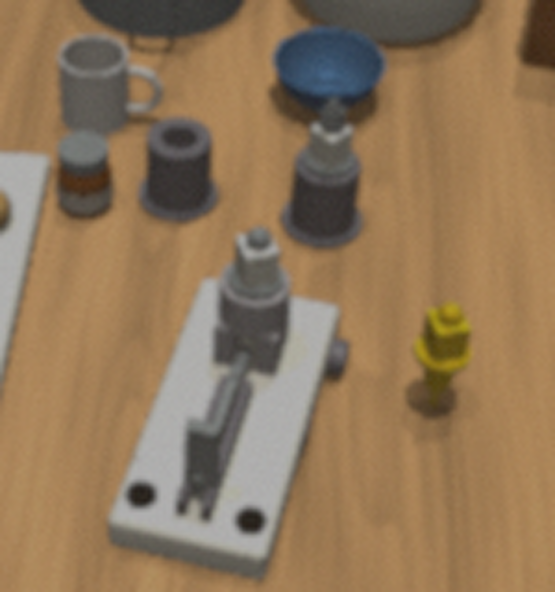

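```bash
cat > m.py <<'E'
from h import *
import sys
from scipy.optimize import least_squares
def circ(P):
    f=lambda p:np.hypot(P[:,0]-p[0],P[:,1]-p[1])-p[2]
    r=least_squares(f,[*P.mean(0)[:2],.03],loss="soft_l1",f_scale=.002);return r.x
def sel(W,c,r,z0,z1):
    m=(np.hypot(W[...,0]-c[0],W[...,1]-c[1])<r)&(W[...,2]>z0)&(W[...,2]<z1);return m
if __name__=="__main__":
  for n in("top","side"):
    W=np.load(f"/tmp/{n}W.npy");print("==",n)
    table=sel(W,(.45,.25),.05,-.02,.02);print("table z",np.median(W[table][:,2]))
    m=sel(W,(.53,.05),.2,.028,.042);P=W[m];print("housing n",m.sum(),np.median(P[:,2]))
    lab=m.astype(np.uint8);k,l,st,_=cv2.connectedComponentsWithStats(lab);i=1+np.argmax(st[1:,4]);P=W[l==i][:,:2]
    rc=cv2.minAreaRect((P*1000).astype(np.float32));print(rc,len(P))
    for nm,c,z in(("full",(.46,-.217),.075),("empty",(.615,-.26),.075)):
        m=sel(W,c,.05,z-.007,z+.007);P=W[m];print(nm,m.sum(),np.median(P[:,2]),P.min(0),P.max(0),"mid",((P.min(0)+P.max(0))/2))
    for nm,c,z0 in(("old",(.527,-.01),.126),("new",(.463,-.217),.081)):
        for a,b in((-8,-1),(-1,2),(10,30),(32,38),(38,75)):
            m=sel(W,c,.035,z0+a/1000,z0+b/1000)
            P=W[m]
            if len(P)>4:print(nm,a,b,m.sum(),P.mean(0).round(4),cv2.minAreaRect((P[:,:2]*1000).astype(np.float32)))
    m=sel(W,(.552,.15),.04,.09,.14);P=W[m];print("tab",m.sum(),P.mean(0),P[:,2].max(),cv2.minAreaRect((P[:,:2]*1000).astype(np.float32)))
E
python3 m.py
```

```text
== top
table z 0.0004011963257075646
housing n 3777 0.03514662174633787
((530.5926513671875, 51.76500701904297), (289.1441650390625, 145.904296875), 79.14331817626953) 3760
full 269 0.07582892357179172 [ 0.43532392 -0.25893479  0.06812098] [ 0.49549284 -0.19641624  0.08197572] mid [ 0.46540838 -0.22767552  0.07504835]
empty 323 0.07498170662981263 [ 0.57743796 -0.28022966  0.06835405] [ 0.64087892 -0.21818958  0.07944329] mid [ 0.60915844 -0.24920962  0.07389867]
old -8 -1 151 [ 0.5223 -0.0123  0.121 ] ((525.9073486328125, -12.467403411865234), (56.14351272583008, 58.727352142333984), 78.65583038330078)
old -1 2 66 [ 0.5212 -0.0151  0.1265] ((525.6050415039062, -13.438373565673828), (44.842445373535156, 45.530189514160156), 31.906211853027344)
old 10 30 14 [ 0.5119 -0.0181  0.1457] ((511.9524230957031, -17.927248001098633), (2.141880989074707, 28.791841506958008), 17.984582901000977)
old 32 38 79 [ 0.5253 -0.0131  0.1616] ((525.714599609375, -13.110498428344727), (29.05169105529785, 29.704927444458008), 21.17200469970703)
old 38 75 68 [ 0.5246 -0.0132  0.1714] ((526.2314453125, -13.5
[... 2331 characters left out ...]
17] ((470.5297546386719, -213.2025146484375), (24.846948623657227, 42.83411407470703), 78.37351989746094)
new 10 30 53 [ 0.4679 -0.217   0.1017] ((467.86236572265625, -217.48126220703125), (38.816810607910156, 24.468795776367188), 1.2979086637496948)
new 32 38 27 [ 0.4699 -0.2207  0.1158] ((467.3181457519531, -227.4112091064453), (34.526878356933594, 30.377532958984375), 49.264034271240234)
new 38 75 55 [ 0.4678 -0.2215  0.1341] ((466.6717224121094, -222.85983276367188), (25.864843368530273, 19.636369705200195), 39.24016189575195)
tab 87 [0.55921844 0.15259274 0.1086377 ] 0.12442103593911502 ((559.040283203125, 148.91542053222656), (17.562847137451172, 25.363710403442383), 82.80020141601562)
```

```bash
cat > t.py <<'E'
from h import *
import sys
# usage t.py x y z thetadeg
o=ctrl.get_obs();p=o["eef_pos"];w,a,b,c=o["eef_rot"]
M=Ro.from_quat([a,b,c,w]).as_matrix();th=np.arctan2(M[1,0],M[0,0])
print("t",round(o["time_s"],2),"pos",p.round(4),"th",np.degrees(th).round(2),"open",round(o["opening"],3),"F",o["wrist_force"].round(1),"T",o["torque"].round(2),"q",o["q"].round(2), "tilt",M[:,2].round(4))
if len(sys.argv)>4:
    x,y,z,t=map(float,sys.argv[1:5]);dyaw=th-np.radians(t);dyaw=(dyaw+np.pi)%(2*np.pi)-np.pi
    d=np.array([x,y,z])-p;print("in present axes dx dy dz cm",(M.T@d*100).round(2),"dyaw",round(dyaw,3))
    T=np.radians(t);print("in final axes",(100*np.array([np.cos(T)*d[0]+np.sin(T)*d[1],np.sin(T)*d[0]-np.cos(T)*d[1],-d[2]])).round(2))
E
cat > ov.py <<'E'
from h import *
W=np.load("/tmp/topW.npy");m=(np.hypot(W[...,0]-.53,W[...,1]-.05)<.2)&(abs(W[...,2]-.035)<.004)
m=cv2.morphologyEx(m.astype(np.uint8),cv2.MORPH_OPEN,np.ones((15,15)))
for n in("top","side"):
    W=np.load(f"/tmp/{n}W.npy");m=((np.hypot(W[...,0]-.53,W[...,1]-.05)<.2)&(abs(W[...,2]-.035)<.005)).astype(np.uint8)
    m=cv2.morphologyEx(cv2.morphologyEx(m,cv2.MORPH_CLOSE,np.ones((25,25))),cv2.MORPH_OPEN,np.ones((31,31)))
    print(n,cv2.minAreaRect((W[(m>0)&(abs(W[...,2]-.035)<.005)][:,:2]*1000).astype(np.float32)))
def sq(c,z,a,h=.015):
    a=np.radians(a);k=np.array([[1,1],[-1,1],[-1,-1],[1,-1]])*h@np.array([[np.cos(a),np.sin(a)],[-np.sin(a),np.cos(a)]])
    return np.c_[k+c,np.full(4,z)]
for n in("top","side"):
    im=np.load(f"/tmp/{n}0.npz")["im"]
    tiles=[]
    for c,z,a in(((.527,-.0125),.162,20),((.466,-.2265),.117,45)):
        u0=proj(n,[[*c,z]])[0].astype(int);x,y=u0[0]-16,u0[1]-14
        t=cv2.resize(im[y:y+28,x:x+32],None,fx=12,fy=12,interpolation=cv2.INTER_CUBIC);t2=t.copy()
        q=((proj(n,sq(c,z,a))-[x,y]+.5)*12).astype(int);cv2.polylines(t2,[q],True,(255,0,0),1)
        tiles.append(t2)
    cv2.imwrite(f"pics/ov_{n}.png",np.hstack(tiles)[:,:,::-1])
E
python3 ov.py; python3 t.py .5578 .1492 .18 79.3
```

```text
top ((537.3709106445312, 50.731483459472656), (288.47723388671875, 131.04896545410156), 79.27125549316406)
side ((541.9068603515625, 54.16499328613281), (135.66302490234375, 273.76214599609375), 1.6224822998046875)
t 0.1 pos [0.1452 0.5559 0.2475] th 75.35 open 0.997 F [ 0.  -0.3 -0.1] T [ 0.04 -0.04  0.01] q [ 1.11  0.18  1.61 -0.    1.35 -0.21] tilt [-7.0e-04 -1.4e-03 -1.0e+00]
in present axes dx dy dz cm [-28.9   50.2    6.78] dyaw -0.069
in final axes [-32.3   48.09   6.75]
```

View pics/ov_top.png

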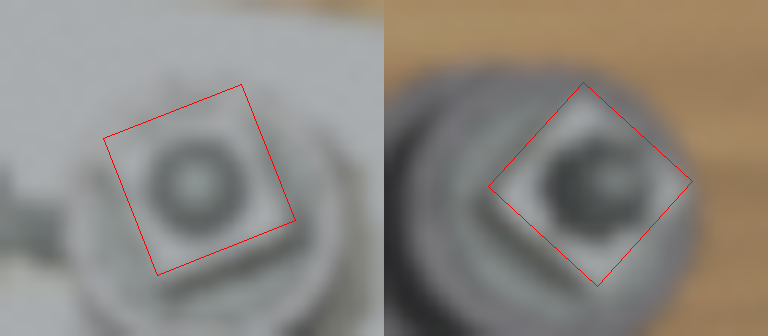

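View pics/ov_side.png

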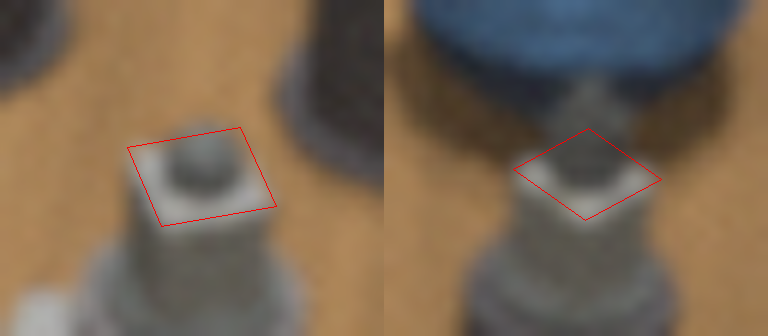

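Call:
servo_tool --increments "-2 3 0 -0.069 1;-3 4.5 0.3 0 1;-3 4.5 0.3 0 1;-3 4.5 0.3 0 1;-3 4.5 0.3 0 1;-3 4.5 0.3 0 1;-3 4.5 0.3 0 1;-3 4.5 0.3 0 1;-3 4.5 0.3 0 1;-3 4.5 0.3 0 1"

```text
time_s: 1.35
eef_pos: [0.5181, 0.1874, 0.2209]
eef_rot: [-0.0, 0.77, 0.638, -0.0]
wrist_force: [-0.2, -0.9, 0.3]
opening: 1.0
```

```bash
python3 t.py .5578 .1492 .15 79.3
```

```text
t 1.35 pos [0.5181 0.1874 0.2209] th 79.29 open 1.0 F [-0.2 -0.9  0.3] T [-0.   -0.07 -0.02] q [ 0.13  0.15  1.7   0.    1.29 -1.25] tilt [-5.e-04  1.e-04 -1.e+00]
in present axes dx dy dz cm [-3.01  4.61  7.08] dyaw -0.0
in final axes [-3.01  4.61  7.09]
```

Call:
servo_tool --increments "-1.5 2.3 1 0 1;-1.5 2.3 1 0 1;0 0 1.5 0 1;0 0 3 0 1;0 0 3.3 0 1;0 0 2.8 0 1;0 0 0 0 1"

```text
time_s: 2.22
eef_pos: [0.5537, 0.1515, 0.0923]
eef_rot: [-0.002, 0.77, 0.638, -0.003]
wrist_force: [0.2, 0.4, -0.5]
opening: 1.002
```

```bash
python3 t.py .5578 .1492 .095 79.3
python3 - <<'E'
from h import *
im,d=ctrl.camera("side");cv2.imwrite("pics/s1.png",cv2.resize(im[130:330,250:450],None,fx=3,fy=3,interpolation=cv2.INTER_CUBIC)[:,:,::-1])
E
```

```text
t 2.23 pos [0.5537 0.1515 0.0923] th 79.34 open 1.002 F [ 0.2  0.4 -0.5] T [-0.01  0.03  0.02] q [ 0.06  0.37  1.72  0.    1.06 -1.32] tilt [-6.6e-03 -2.0e-04 -1.0e+00]
in present axes dx dy dz cm [-0.15  0.44 -0.27] dyaw 0.001
in final axes [-0.15  0.44 -0.27]
```

View pics/s1.png

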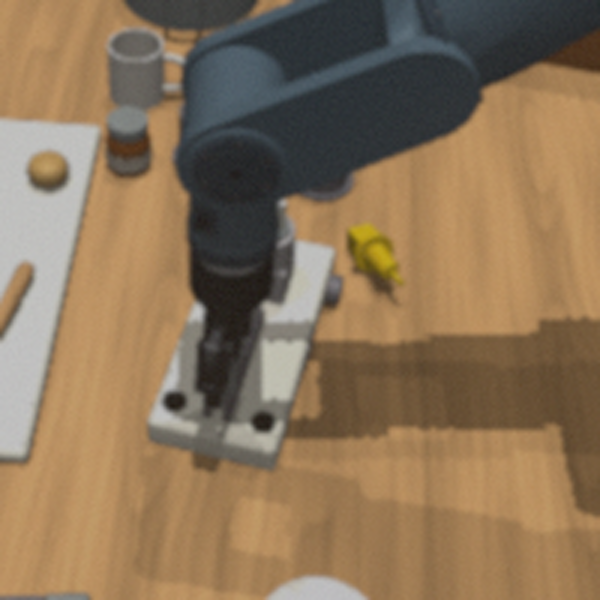

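Call:
servo_tool --increments "-0.15 0.44 -0.25 0 1;0 0 0 0 0;0 0 0 0 0;0 0 0 0 0;0 0 0 0 0;0 0 0 0 0"

```text
time_s: 3.02
eef_pos: [0.5609, 0.1486, 0.098]
eef_rot: [-0.0, 0.77, 0.638, 0.0]
wrist_force: [-1.1, -0.4, 3.5]
opening: 0.132
```

```bash
python3 t.py .5578 .1492 .095 79.3
```

```text
t 3.02 pos [0.5609 0.1486 0.098 ] th 79.29 open 0.132 F [-1.1 -0.4  3.5] T [ 0.01  0.15 -0.12] q [ 0.05  0.37  1.7   0.    1.07 -1.33] tilt [-0.e+00  1.e-04 -1.e+00]
in present axes dx dy dz cm [ 0.01 -0.32  0.3 ] dyaw -0.0
in final axes [ 0.01 -0.32  0.3 ]
```

Call:
servo_tool --increments "-0.8 0 0 0 0;-0.8 0 0 0 0;-0.6 0 0 0 0;-0.6 0 0 0 0;-0.6 0 0 0 0;-0.6 0 0 0 0;-0.6 0 0 0 0;-0.5 0 0 0 0;-0.4 0 0 0 0;-0.2 0 0 0 0"

```text
time_s: 4.28
eef_pos: [0.5503, 0.0937, 0.0979]
eef_rot: [-0.001, 0.77, 0.638, 0.001]
wrist_force: [0.5, 11.6, 2.0]
opening: 0.13
```

```bash
python3 t.py .5609 .1486 .098 79.3
```

```text
t 4.28 pos [0.5503 0.0937 0.0979] th 79.28 open 0.13 F [ 0.5 11.6  2. ] T [ 1.27 -0.03 -0.12] q [-0.05  0.33  1.76  0.    1.05 -1.43] tilt [ 7.0e-04  2.7e-03 -1.0e+00]
in present axes dx dy dz cm [5.59 0.02 0.01] dyaw -0.0
in final axes [ 5.59  0.02 -0.01]
```

Call:
servo_tool --increments "-0.2 0 0 0 0;-0.2 0 0 0 0;0 0 0 0 0"

```text
time_s: 4.65
eef_pos: [0.5497, 0.0901, 0.0979]
eef_rot: [-0.001, 0.77, 0.638, 0.001]
wrist_force: [1.2, 11.3, 1.0]
opening: 0.133
```

```bash
python3 t.py .5609 .1486 .098 79.3;python3 - <<'E'
from h import *
for n in("side","top"):
    im,d=ctrl.camera(n);u=(proj(n,[[.53,.02,.12]])[0]-[75,55]).astype(int).clip(0);cv2.imwrite(f"pics/b_{n}.png",cv2.resize(im[u[1]:u[1]+110,u[0]:u[0]+150],None,fx=5,fy=5,interpolation=cv2.INTER_CUBIC)[:,:,::-1])
E
```

```text
t 4.65 pos [0.5497 0.0901 0.0979] th 79.28 open 0.133 F [ 1.2 11.3  1. ] T [ 1.43 -0.09 -0.12] q [-0.05  0.32  1.77  0.    1.05 -1.44] tilt [ 8.e-04  3.e-03 -1.e+00]
in present axes dx dy dz cm [5.96 0.02 0.01] dyaw -0.0
in final axes [ 5.96  0.02 -0.01]
```

View pics/b_side.png

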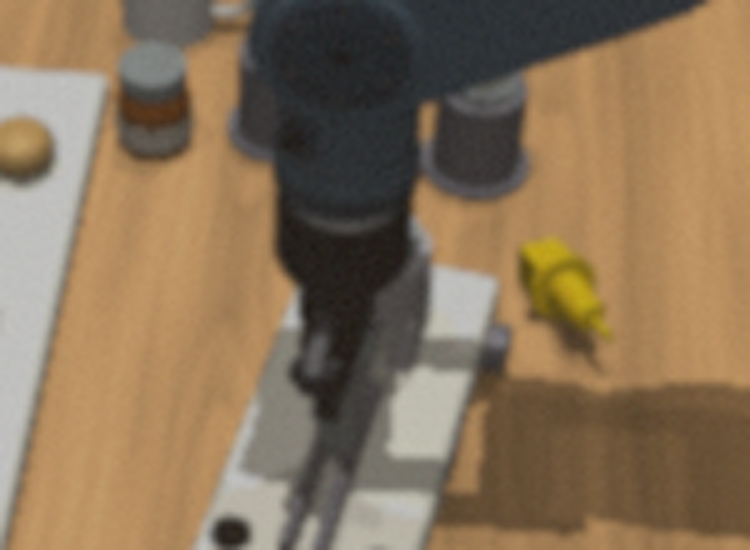

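Call:
servo_tool --increments "-0.15 0 0 0 0;0 0 0 0 0;0 0 0 0 0"

```text
time_s: 5.12
eef_pos: [0.5497, 0.09, 0.098]
eef_rot: [-0.001, 0.77, 0.638, 0.002]
wrist_force: [3.0, 19.2, 0.6]
opening: 0.131
```

```bash
python3 t.py .5609 .1486 .098 79.3
```

```text
t 5.12 pos [0.5497 0.09   0.098 ] th 79.29 open 0.131 F [ 3.  19.2  0.6] T [ 2.13 -0.26 -0.09] q [-0.05  0.32  1.77  0.01  1.05 -1.44] tilt [ 0.0017  0.005  -1.    ]
in present axes dx dy dz cm [5.97 0.02 0.03] dyaw -0.0
in final axes [ 5.97  0.02 -0.  ]
```

View pics/b_top.png

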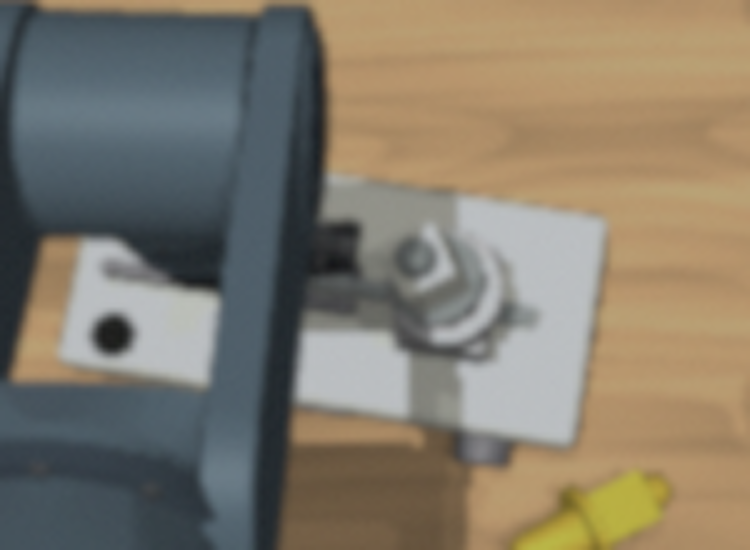

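Call:
servo_tool --increments "0.5 0 0 0 0;0.8 0 0 0 0;0.8 0 0 0 0;0.8 0 0 0 0;0.8 0 0 0 0;0.8 0 0 0 0;0.8 0 0 0 0;0.5 0 0 0 0;0.4 0 0 0 0;0 0 0 0 0"

```text
time_s: 6.38
eef_pos: [0.5607, 0.1477, 0.0979]
eef_rot: [0.0, 0.77, 0.638, -0.0]
wrist_force: [-2.3, 0.5, 5.5]
opening: 0.136
```

```bash
python3 t.py .5609 .1486 .098 79.3
```

```text
t 6.38 pos [0.5607 0.1477 0.0979] th 79.29 open 0.136 F [-2.3  0.5  5.5] T [ 0.03  0.39 -0.15] q [ 0.05  0.37  1.7  -0.    1.07 -1.33] tilt [-4.e-04 -4.e-04 -1.e+00]
in present axes dx dy dz cm [ 0.09 -0.   -0.01] dyaw -0.0
in final axes [ 0.09 -0.   -0.01]
```

Call:
servo_tool --increments "0.2 0 0 0 0;0.1 0 0 0 0;0 0 0 0 0"

```text
time_s: 6.75
eef_pos: [0.561, 0.1491, 0.0979]
eef_rot: [0.001, 0.77, 0.638, -0.001]
wrist_force: [-4.4, -5.4, 6.6]
opening: 0.129
```

```bash
python3 t.py .5609 .1486 .098 79.3
```

```text
t 6.75 pos [0.561  0.1491 0.0979] th 79.28 open 0.129 F [-4.4 -5.4  6.6] T [-0.64  0.63 -0.11] q [ 0.06  0.37  1.7  -0.    1.07 -1.33] tilt [-0.0015 -0.0027 -1.    ]
in present axes dx dy dz cm [-0.06  0.   -0.01] dyaw -0.0
in final axes [-0.06  0.   -0.01]
```

Call:
servo_tool --increments "0.1 0 0 0 0;0 0 0 0 0"

```text
time_s: 7.0
eef_pos: [0.561, 0.1492, 0.0979]
eef_rot: [0.001, 0.77, 0.638, -0.002]
wrist_force: [-6.3, -11.4, 9.0]
opening: 0.13
```

```bash
python3 t.py .5609 .1486 .098 79.3
```

```text
t 7.0 pos [0.561  0.1492 0.0979] th 79.27 open 0.13 F [ -6.3 -11.4   9. ] T [-1.18  0.7  -0.09] q [ 0.06  0.37  1.7  -0.    1.07 -1.32] tilt [-0.0021 -0.0041 -1.    ]
in present axes dx dy dz cm [-0.06 -0.   -0.01] dyaw -0.001
in final axes [-0.06 -0.   -0.01]
```

Call:
servo_tool --increments "0 0 0 0 1;0 0 0 0 1;0 0 -3 0 1;0 0 -4 0 1;0 0 -5 0 1;0 0 -3 0 1"

```text
time_s: 7.75
eef_pos: [0.5625, 0.1522, 0.2505]
eef_rot: [0.001, 0.77, 0.638, 0.001]
wrist_force: [0.0, -0.1, -0.2]
opening: 1.001
```

```bash
cat > look.py <<'E'
from h import *
from m import sel
import sys
tag=sys.argv[1];c=np.array(list(map(float,sys.argv[2:5])));cams=sys.argv[5].split(",")
for n in cams:
    im,d=ctrl.camera(n);W=cloud(n,d);np.savez(f"/tmp/{tag}_{n}.npz",im=im,W=W)
    u=(proj(n,[c])[0]-[50,37]).astype(int);u=np.clip(u,0,[540,325]);print(n,"crop origin",u)
    cv2.imwrite(f"pics/{tag}_{n}.png",cv2.resize(im[u[1]:u[1]+75,u[0]:u[0]+100],None,fx=7,fy=7,interpolation=cv2.INTER_CUBIC)[:,:,::-1])
E
python3 t.py .527 -.0125 .2 110; python3 look.py c .527 -.0125 .15 top,side
```

```text
t 7.75 pos [0.5625 0.1522 0.2505] th 79.32 open 1.001 F [ 0.  -0.1 -0.2] T [-0.03 -0.05  0.03] q [ 0.06  0.19  1.59 -0.    1.36 -1.32] tilt [ 3.5e-03  1.0e-04 -1.0e+00]
in present axes dx dy dz cm [-16.84  -0.45   5.04] dyaw -0.536
in final axes [-14.26  -8.97   5.05]
top crop origin [273 177]
side crop origin [289 161]
```

View pics/c_top.png

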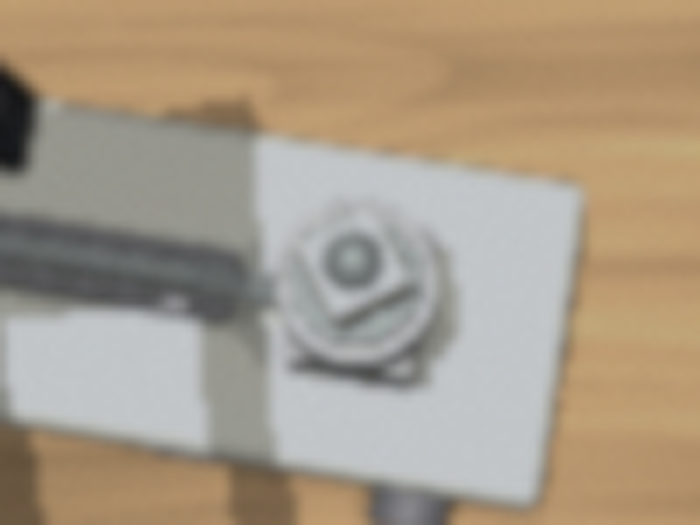

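View pics/c_side.png

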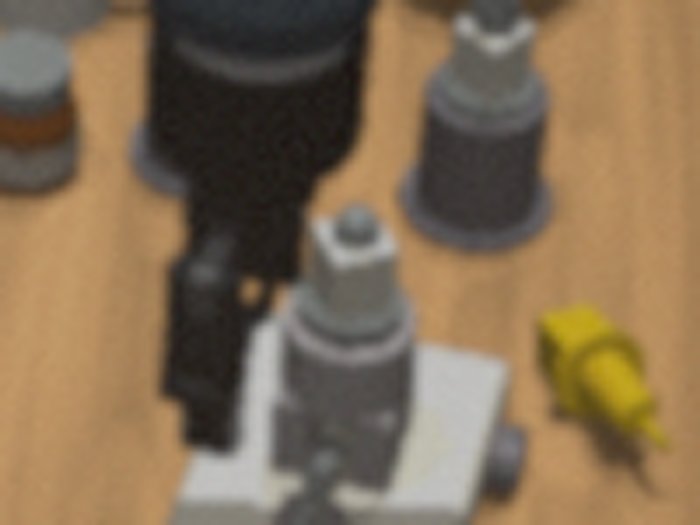

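```bash
cat > grip.py <<'E'
from h import *
from m import sel
import sys
tag=sys.argv[1];c=tuple(map(float,sys.argv[2:4]));z0,z1=map(float,sys.argv[4:6])
for n in("top","side"):
    W=np.load(f"/tmp/{tag}_{n}.npz")["W"]
    P=W[sel(W,c,.03,z0,z1)];print(n,len(P),cv2.minAreaRect((P[:,:2]*1000).astype(np.float32)),"zmed",np.median(P[:,2]))
    P=W[sel(W,c,.013,z0,z1+.05)];print(" ztop",np.percentile(P[:,2],97))
E
python3 grip.py c .527 -.0125 .160 .172; python3 grip.py c .527 -.0125 .155 .165
```

```text
top 95 ((525.4217529296875, -13.461042404174805), (29.219144821166992, 28.581256866455078), 25.631559371948242) zmed 0.1669208647102115
 ztop 0.18285622576903734
side 60 ((529.5203247070312, -12.852153778076172), (29.68404197692871, 34.44542694091797), 25.71839141845703) zmed 0.16602941023931866
 ztop 0.18208519214509683
top 20 ((525.254638671875, -13.114700317382812), (29.213014602661133, 29.358060836791992), 25.646743774414062) zmed 0.16285821915429965
 ztop 0.18285622576903734
side 34 ((533.606689453125, -4.923801422119141), (24.713186264038086, 41.26006317138672), 60.77224349975586) zmed 0.16078406727657857
 ztop 0.18206707894706187
```

```bash
cat > plan.py <<'E'
from h import *
import sys
# plan.py x y z theta N  : even world-straight rows with a soft start/end
o=ctrl.get_obs();p=o["eef_pos"].copy();w,a,b,c=o["eef_rot"]
M=Ro.from_quat([a,b,c,w]).as_matrix();th=np.arctan2(M[1,0],M[0,0])
x,y,z,t=map(float,sys.argv[1:5]);N=int(sys.argv[5]);g=sys.argv[6]
D=np.array([x,y,z])-p;dy=(th-np.radians(t)+np.pi)%(2*np.pi)-np.pi
s=np.minimum(np.minimum(np.arange(1,N+1),np.arange(N,0,-1)),3.);s/=s.sum()
for k in range(N):
    d=D*s[k];yy=dy*s[k];
    r=[np.cos(th)*d[0]+np.sin(th)*d[1],np.sin(th)*d[0]-np.cos(th)*d[1],-d[2]]
    th-=yy
    print("%.2f %.2f %.2f %.3f %s"%(*(100*np.array(r)),yy,g),end=";")
print()
E
python3 plan.py .5275 -.0128 .22 115.7 8 1
```

```text
-0.94 -0.03 0.18 -0.035 1;-1.87 -0.12 0.36 -0.071 1;-2.79 -0.38 0.54 -0.106 1;-2.74 -0.68 0.54 -0.106 1;-2.65 -0.96 0.54 -0.106 1;-2.53 -1.24 0.54 -0.106 1;-1.59 -1.00 0.36 -0.071 1;-0.76 -0.55 0.18 -0.035 1;
```

Call:
servo_tool --increments "-0.94 -0.03 0.18 -0.035 1;-1.87 -0.12 0.36 -0.071 1;-2.79 -0.38 0.54 -0.106 1;-2.74 -0.68 0.54 -0.106 1;-2.65 -0.96 0.54 -0.106 1;-2.53 -1.24 0.54 -0.106 1;-1.59 -1 0.36 -0.071 1;-0.76 -0.55 0.18 -0.035 1;0 0 0 0 1"

```text
time_s: 8.98
eef_pos: [0.5244, -0.0134, 0.2138]
eef_rot: [-0.001, 0.532, 0.846, -0.0]
wrist_force: [-0.6, -0.4, -0.6]
opening: 1.001
```

```bash
python3 t.py .5275 -.0128 .153 115.7
```

```text
t 8.97 pos [ 0.5244 -0.0134  0.2138] th 115.65 open 1.001 F [-0.6 -0.4 -0.6] T [-0.05  0.02  0.01] q [-0.25  0.1   1.77  0.    1.27 -2.27] tilt [-2.2e-03  6.0e-04 -1.0e+00]
in present axes dx dy dz cm [-0.09  0.32  6.08] dyaw -0.001
in final axes [-0.08  0.31  6.08]
```

Call:
servo_tool --increments "-0.08 0.3 1 0 1;0 0 2 0 1;0 0 2 0 1;0 0 1 0 1;0 0 0 0 1"

```text
time_s: 9.6
eef_pos: [0.5277, -0.012, 0.1543]
eef_rot: [-0.001, 0.532, 0.847, -0.0]
wrist_force: [-0.5, -0.6, 0.0]
opening: 0.996
```

```bash
python3 t.py .5275 -.0128 .153 115.7
```

```text
t 9.6 pos [ 0.5277 -0.012   0.1543] th 115.76 open 0.996 F [-0.5 -0.6  0. ] T [-0.   -0.06 -0.04] q [-0.25  0.18  1.81  0.    1.15 -2.27] tilt [-2.e-03  6.e-04 -1.e+00]
in present axes dx dy dz cm [-0.06 -0.05  0.13] dyaw 0.001
in final axes [-0.06 -0.05  0.13]
```

Call:
servo_tool --increments "0 0 0 0 0.45;0 0 0 0 0;0 0 0 0 0;0 0 0 0 0;0 0 0 0 0"

```text
time_s: 10.22
eef_pos: [0.5284, -0.0123, 0.1557]
eef_rot: [0.0, 0.532, 0.847, 0.0]
wrist_force: [-0.8, 2.2, 2.7]
opening: 0.34
```

```bash
python3 t.py .5275 -.0128 .153 115.7
```

```text
t 10.22 pos [ 0.5284 -0.0123  0.1557] th 115.74 open 0.34 F [-0.8  2.2  2.7] T [ 0.48  0.12 -0.05] q [-0.25  0.18  1.81  0.    1.15 -2.27] tilt [ 5.e-04  4.e-04 -1.e+00]
in present axes dx dy dz cm [-0.01 -0.1   0.27] dyaw 0.001
in final axes [-0.01 -0.1   0.27]
```

Call:
servo_tool --increments "0 0 -0.3 0 0;0 0 -0.6 0 0;0 0 -1 0 0;0 0 -1.5 0 0;0 0 -2 0 0;0 0 -2 0 0;0 0 -1 0 0;0 0 0 0 0"

```text
time_s: 11.22
eef_pos: [0.5287, -0.0127, 0.2405]
eef_rot: [0.001, 0.532, 0.847, 0.0]
wrist_force: [-0.2, -0.5, -1.5]
opening: 0.34
```

```bash
python3 t.py .6105 -.2495 .235 115.7;  python3 look.py d .527 -.0125 .18 side,top
python3 - <<'E'
from h import *
W=np.load("/tmp/d_top.npz")["W"]
from m import sel,circ
m=sel(W,(.527,-.0125),.04,.112,.126);P=W[m];print(len(P),P.min(0),P.max(0))
for n in("top","side"):
  W=np.load(f"/tmp/d_{n}.npz")["W"];m=sel(W,(.61,-.25),.05,.068,.082);P=W[m];print(n,len(P),P.min(0),P.max(0),circ(P))
E
```

```text
t 11.22 pos [ 0.5287 -0.0127  0.2405] th 115.73 open 0.34 F [-0.2 -0.5 -1.5] T [-0.03 -0.02  0.03] q [-0.25  0.08  1.73 -0.    1.32 -2.27] tilt [ 1.9e-03 -6.0e-04 -1.0e+00]
in present axes dx dy dz cm [-24.88  -2.91   0.58] dyaw 0.001
in final axes [-24.88  -2.89   0.55]
side crop origin [289 153]
top crop origin [272 175]
155 [ 0.49632179 -0.04169489  0.11298701] [0.53370773 0.01444146 0.12434214]
top 326 [ 0.57749271 -0.27992794  0.06809919] [ 0.6406787  -0.2184197   0.08113915] [ 0.60800257 -0.24916342  0.02541047]
side 155 [ 0.58142738 -0.28239856  0.0680125 ] [ 0.64314557 -0.21476364  0.08040827] [ 0.61200509 -0.24652984  0.0258184 ]
```

View pics/d_side.png

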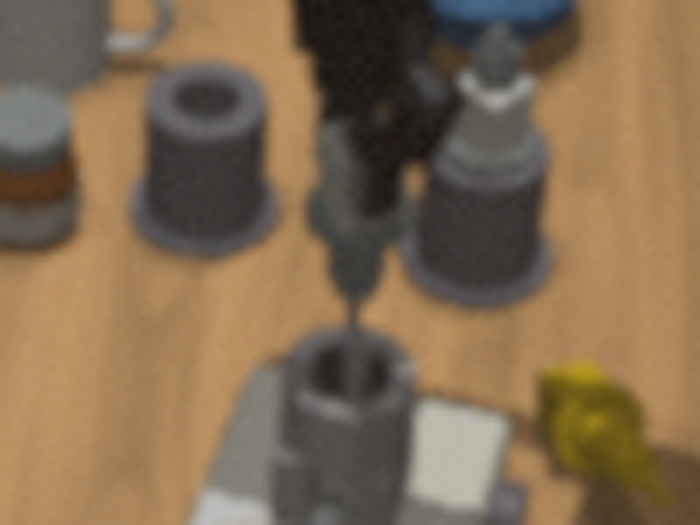

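```bash
python3 plan.py .6105 -.249 .235 115.7 10 0
```

```text
-1.04 -0.12 0.02 0.000 0;-2.07 -0.24 0.03 0.000 0;-3.11 -0.35 0.05 0.000 0;-3.11 -0.35 0.05 0.000 0;-3.11 -0.35 0.05 0.000 0;-3.11 -0.35 0.05 0.000 0;-3.11 -0.35 0.05 0.000 0;-3.11 -0.35 0.05 0.000 0;-2.07 -0.23 0.03 0.000 0;-1.04 -0.12 0.02 0.000 0;
```

Call:
servo_tool --increments "-1.04 -0.12 0 0 0;-2.07 -0.24 0 0 0;-3.11 -0.35 0 0 0;-3.11 -0.35 0 0 0;-3.11 -0.35 0 0 0;-3.11 -0.35 0 0 0;-3.11 -0.35 0 0 0;-3.11 -0.35 0 0 0;-2.07 -0.23 0.2 0 0;-1.04 -0.12 0.2 0 0"

```text
time_s: 12.58
eef_pos: [0.6108, -0.2505, 0.2345]
eef_rot: [-0.0, 0.532, 0.846, -0.0]
wrist_force: [-0.4, 0.5, -1.7]
opening: 0.34
```

Call:
servo_tool --increments "0 0 0.8 0 0;0 0 0.8 0 0;0 0 0.8 0 0;0 0 0.4 0 0;0 0 0 0 0"

```text
time_s: 13.2
eef_pos: [0.6108, -0.2484, 0.207]
eef_rot: [-0.0, 0.532, 0.847, -0.0]
wrist_force: [0.4, -0.6, -1.9]
opening: 0.34
```

```bash
python3 t.py .6105 -.249 .105 115.7;  python3 look.py e .6105 -.249 .12 side,top
```

```text
t 13.2 pos [ 0.6108 -0.2484  0.207 ] th 115.76 open 0.34 F [ 0.4 -0.6 -1.9] T [ 0.02 -0.01  0.04] q [-0.57  0.4   1.42 -0.    1.33 -2.59] tilt [-6.e-04  3.e-04 -1.e+00]
in present axes dx dy dz cm [-0.05 -0.05 10.2 ] dyaw 0.001
in final axes [-0.04 -0.05 10.2 ]
side crop origin [268 119]
top crop origin [365 144]
```

View pics/e_side.png

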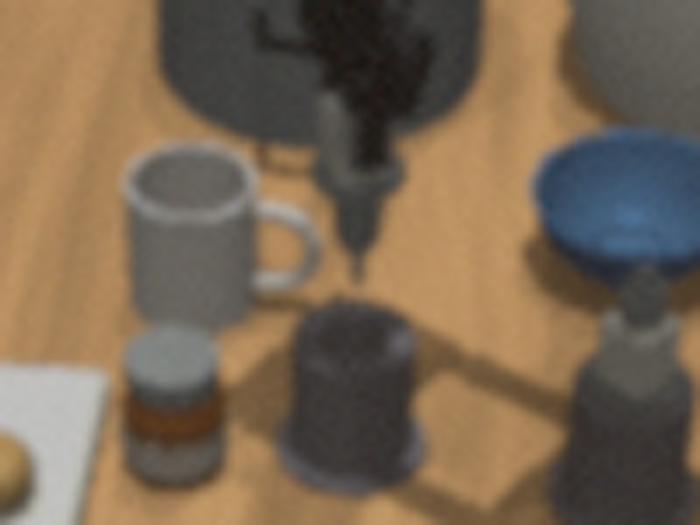

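View pics/e_top.png

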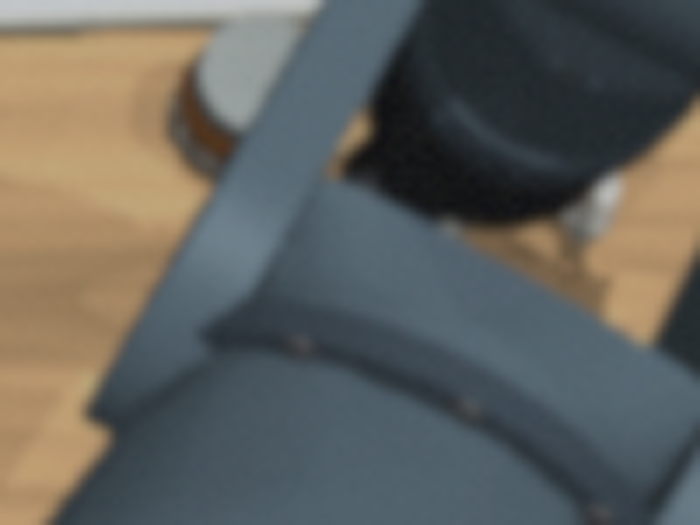

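```bash
python3 -c "
from h import *
print((proj('side',[[.6108,-.2484,.112],[.6108,-.2484,.075],[.6105,-.249,.147]])-[268,119])*7)"
```

```text
[[350.32306205 275.75353157]
 [348.98398646 333.31555379]
 [352.34340102 218.77983462]]
```

Call:
servo_tool --increments "-0.05 0.05 0.7 0 0;0 0 1.3 0 0;0 0 1.3 0 0;0 0 1.3 0 0;0 0 1.3 0 0;0 0 1.2 0 0;0 0 0.9 0 0;0 0 0.6 0 0;0 0 0.4 0 0;0 0 0.2 0 0"

```text
time_s: 14.55
eef_pos: [0.6117, -0.2492, 0.1154]
eef_rot: [0.0, 0.532, 0.847, -0.0]
wrist_force: [0.0, 0.9, -1.5]
opening: 0.344
```

```bash
python3 t.py .6105 -.249 .105 115.7
```

```text
t 14.55 pos [ 0.6117 -0.2492  0.1154] th 115.74 open 0.344 F [ 0.   0.9 -1.5] T [-0.04 -0.    0.  ] q [-0.57  0.5   1.47 -0.    1.17 -2.59] tilt [ 3.e-04 -2.e-04 -1.e+00]
in present axes dx dy dz cm [ 0.07 -0.1   1.04] dyaw 0.001
in final axes [ 0.07 -0.1   1.04]
```

Call:
servo_tool --increments "0 0 0.4 0 0;0 0 0.3 0 0;0 0 0.15 0 0;0 0 0.15 0 0;0 0 0 0 0"

```text
time_s: 15.18
eef_pos: [0.6118, -0.2491, 0.1072]
eef_rot: [0.0, 0.532, 0.847, -0.0]
wrist_force: [-4.0, 2.8, 8.5]
opening: 0.339
```

```bash
python3 t.py .6105 -.249 .105 115.7
```

```text
t 15.18 pos [ 0.6118 -0.2491  0.1072] th 115.75 open 0.339 F [-4.   2.8  8.5] T [ 0.38  0.72 -0.05] q [-0.57  0.51  1.48 -0.    1.15 -2.59] tilt [ 4.e-04 -4.e-04 -1.e+00]
in present axes dx dy dz cm [ 0.06 -0.12  0.22] dyaw 0.001
in final axes [ 0.06 -0.12  0.22]
```

Call:
servo_tool --increments "0 0 0 0 0.6;0 0 0 0 1;0 0 -1 0 1;0 0 -3 0 1;0 0 -5 0 1;0 0 -3 0 1"

```text
time_s: 15.92
eef_pos: [0.6126, -0.2497, 0.2291]
eef_rot: [0.002, 0.532, 0.847, -0.0]
wrist_force: [0.0, 0.0, -0.9]
opening: 1.0
```

```bash
python3 plan.py .467 -.227 .225 135 6 1;python3 plan.py .467 -.227 .225 45 8 1;  python3 look.py f .6105 -.249 .09 side
```

```text
0.70 -1.01 0.03 -0.028 1;1.45 -1.98 0.07 -0.056 1;2.34 -2.85 0.10 -0.084 1;2.57 -2.64 0.10 -0.084 1;1.85 -1.61 0.07 -0.056 1;0.97 -0.75 0.03 -0.028 1;
0.46 -0.67 0.02 0.069 1;0.83 -1.41 0.05 0.137 1;0.95 -2.26 0.07 0.206 1;0.47 -2.41 0.07 0.206 1;-0.03 -2.46 0.07 0.206 1;-0.53 -2.40 0.07 0.206 1;-0.68 -1.49 0.05 0.137 1;-0.44 -0.69 0.02 0.069 1;
side crop origin [268 126]
```

View pics/f_side.png

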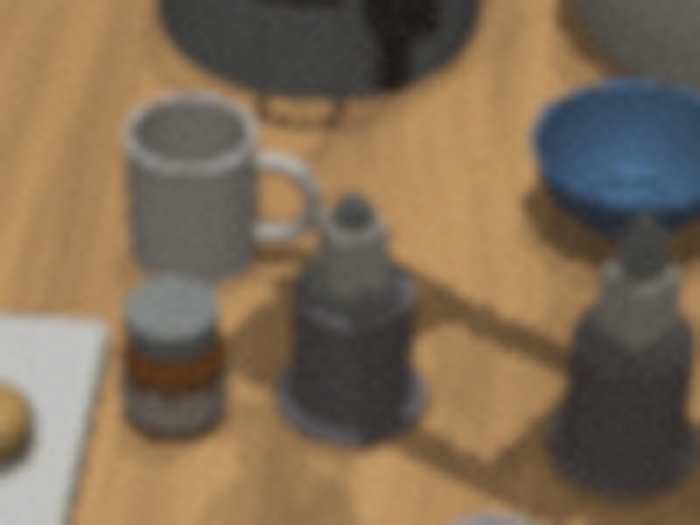

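Call:
servo_tool --increments "0.7 -1.01 0.03 -0.028 1;1.45 -1.98 0.07 -0.056 1;2.34 -2.85 0.1 -0.084 1;2.57 -2.64 0.1 -0.084 1;1.85 -1.61 0.07 -0.056 1;0.97 -0.75 0.03 -0.028 1;0 0 0 0 1;0 0 0 0 1"

```text
time_s: 16.98
eef_pos: [0.4658, -0.2262, 0.2206]
eef_rot: [-0.001, 0.383, 0.924, 0.0]
wrist_force: [-0.3, -0.3, 0.5]
opening: 1.0
```

```bash
python3 t.py .4668 -.2265 .105 135
```

```text
t 16.98 pos [ 0.4658 -0.2262  0.2206] th 134.97 open 1.0 F [-0.3 -0.3  0.5] T [0.   0.04 0.05] q [-0.68  0.08  1.78  0.    1.28 -3.04] tilt [-8.e-04  8.e-04 -1.e+00]
in present axes dx dy dz cm [-0.11  0.05 11.56] dyaw -0.001
in final axes [-0.09  0.05 11.56]
```

Call:
servo_tool --increments "-0.1 0.05 2 0 1;0 0 2.5 0 1;0 0 2.5 0 1;0 0 2.5 0 1;0 0 1.4 0 1;0 0 0.6 0 1;0 0 0 0 1"

```text
time_s: 17.85
eef_pos: [0.4673, -0.2268, 0.1064]
eef_rot: [-0.0, 0.383, 0.924, 0.0]
wrist_force: [-0.2, 0.1, 0.3]
opening: 1.004
```

```bash
python3 t.py .4668 -.2265 .105 135
```

```text
t 17.85 pos [ 0.4673 -0.2268  0.1064] th 134.99 open 1.004 F [-0.2  0.1  0.3] T [ 0.03 -0.02 -0.02] q [-0.68  0.24  1.86  0.    1.05 -3.04] tilt [-0.  0. -1.]
in present axes dx dy dz cm [ 0.06 -0.01  0.14] dyaw -0.0
in final axes [ 0.06 -0.01  0.14]
```

Call:
servo_tool --increments "0 0 0 0 0.4;0 0 0 0 0;0 0 0 0 0;0 0 0 0 0;0 0 0 0 0"

```text
time_s: 18.48
eef_pos: [0.4675, -0.227, 0.107]
eef_rot: [0.001, 0.383, 0.924, -0.0]
wrist_force: [-0.8, 0.4, 5.9]
opening: 0.337
```

```bash
python3 t.py .4668 -.2265 .105 135
```

```text
t 18.48 pos [ 0.4675 -0.227   0.107 ] th 134.99 open 0.337 F [-0.8  0.4  5.9] T [ 0.18  0.1  -0.02] q [-0.68  0.24  1.86  0.    1.05 -3.04] tilt [ 9.e-04 -7.e-04 -1.e+00]
in present axes dx dy dz cm [ 0.09 -0.01  0.2 ] dyaw -0.0
in final axes [ 0.09 -0.01  0.2 ]
```

Call:
servo_tool --increments "0 0 0 0 0.7;0 0 0 0 0.8;0 0 0 0.18 0.8;0 0 0 0.18 0.8;0 0 0 0.18 0.8;0 0 0 0.18 0.8;0 0 0 0.18 0.8;0 0 0 0.18 0.8;0 0 0 0.18 0.8;0 0 0 0.18 0.8"

```text
time_s: 19.73
eef_pos: [0.4669, -0.2266, 0.106]
eef_rot: [-0.0, 0.898, 0.439, -0.0]
wrist_force: [-0.4, -0.3, -0.1]
opening: 0.795
```

```bash
python3 t.py .4668 -.2265 .105 45
```

```text
t 19.73 pos [ 0.4669 -0.2266  0.106 ] th 52.14 open 0.795 F [-0.4 -0.3 -0.1] T [0.04 0.02 0.01] q [-0.68  0.24  1.86  0.    1.05 -1.59] tilt [-5.e-04  4.e-04 -1.e+00]
in present axes dx dy dz cm [ 0.   -0.01  0.1 ] dyaw 0.125
in final axes [-0.   -0.01  0.1 ]
```

Call:
servo_tool --increments "0 0 0 0.125 0.8;0 0 0 0 0.4;0 0 0 0 0;0 0 0 0 0;0 0 0 0 0;0 0 0 0 0"

```text
time_s: 20.48
eef_pos: [0.467, -0.2267, 0.1064]
eef_rot: [-0.0, 0.923, 0.385, -0.0]
wrist_force: [-1.1, 0.1, 2.5]
opening: 0.34
```

Call:
servo_tool --increments "0 0 -0.5 0 0;0 0 -1 0 0;0 0 -2 0 0;0 0 -2.5 0 0;0 0 -2.5 0 0;0 0 -2 0 0;0 0 -1.5 0 0;0 0 -0.8 0 0;0 0 0 0 0"

```text
time_s: 21.6
eef_pos: [0.4672, -0.2268, 0.2347]
eef_rot: [0.0, 0.923, 0.385, 0.0]
wrist_force: [-0.3, 0.5, -1.8]
opening: 0.337
```

```bash
python3 t.py .5283 -.0125 .237 45; python3 plan.py .5283 -.0125 .237 45 10 0;  python3 look.py g .4668 -.2265 .17 side,top
```

```text
t 21.6 pos [ 0.4672 -0.2268  0.2347] th 45.32 open 0.337 F [-0.3  0.5 -1.8] T [-0.03 -0.01 -0.07] q [-0.68  0.07  1.76  0.    1.31 -1.47] tilt [ 5.e-04 -4.e-04 -1.e+00]
in present axes dx dy dz cm [ 19.54 -10.73  -0.24] dyaw 0.006
in final axes [ 19.47 -10.84  -0.23]
0.81 -0.45 -0.01 0.000 0;1.63 -0.89 -0.02 0.000 0;2.44 -1.34 -0.03 0.001 0;2.44 -1.34 -0.03 0.001 0;2.44 -1.35 -0.03 0.001 0;2.44 -1.35 -0.03 0.001 0;2.44 -1.35 -0.03 0.001 0;2.44 -1.35 -0.03 0.001 0;1.62 -0.90 -0.02 0.000 0;0.81 -0.45 -0.01 0.000 0;
side crop origin [310 114]
top crop origin [363 198]
```

View pics/g_side.png

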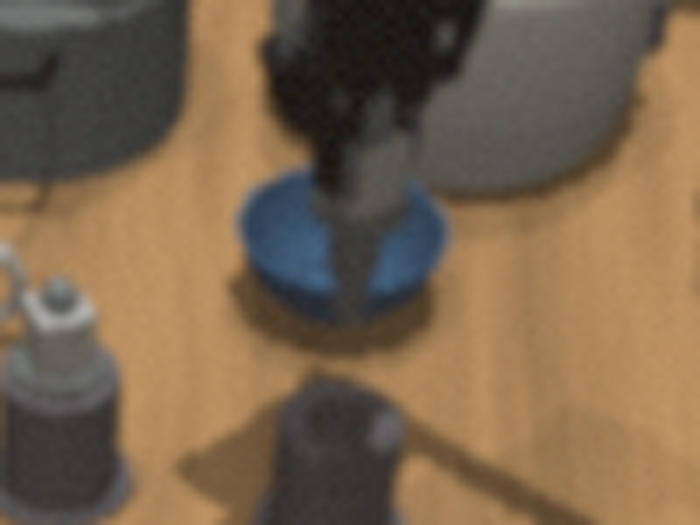

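```bash
python3 plan.py .5283 -.0125 .237 -4 10 0
```

```text
0.81 -0.44 -0.01 0.036 0;1.60 -0.95 -0.03 0.072 0;2.29 -1.59 -0.04 0.108 0;2.10 -1.82 -0.04 0.108 0;1.89 -2.04 -0.04 0.108 0;1.66 -2.23 -0.04 0.108 0;1.41 -2.40 -0.04 0.108 0;1.15 -2.53 -0.04 0.108 0;0.58 -1.76 -0.03 0.072 0;0.23 -0.90 -0.01 0.036 0;
```

Call:
servo_tool --increments "0.81 -0.44 -0.1 0.036 0;1.6 -0.95 -0.1 0.072 0;2.29 -1.59 -0.1 0.108 0;2.1 -1.82 -0.1 0.108 0;1.89 -2.04 0 0.108 0;1.66 -2.23 0 0.108 0;1.41 -2.4 0 0.108 0;1.15 -2.53 0 0.108 0;0.58 -1.76 0 0.072 0;0.23 -0.9 0 0.036 0"

```text
time_s: 22.95
eef_pos: [0.5286, -0.0117, 0.2372]
eef_rot: [-0.0, 0.999, -0.037, -0.001]
wrist_force: [0.1, -0.5, -2.8]
opening: 0.343
```

```bash
python3 t.py .5283 -.0125 .237 -4;  python3 look.py i .5283 -.0125 .15 side,top
```

```text
t 22.95 pos [ 0.5286 -0.0117  0.2372] th -4.2 open 0.343 F [ 0.1 -0.5 -2.8] T [-0.02 -0.01  0.01] q [-0.25  0.09  1.73  0.    1.32 -0.17] tilt [-1.9e-03  6.0e-04 -1.0e+00]
in present axes dx dy dz cm [-0.02  0.08  0.02] dyaw -0.004
in final axes [-0.02  0.08  0.02]
side crop origin [288 161]
top crop origin [273 176]
```

View pics/i_side.png

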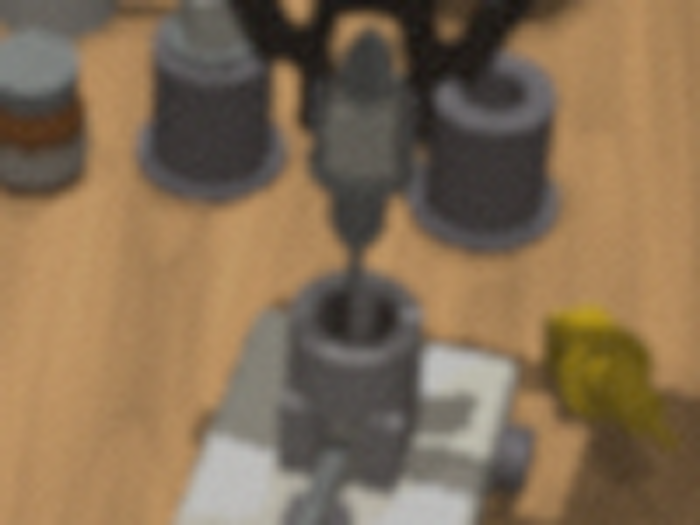

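Call:
servo_tool --increments "0.03 0.06 1 0.12 0;0 0 1.5 0.12 0;0 0 1.5 0 0;0 0 1 0 0;0 0 0.5 0 0;0 0 0.3 0 0;0 0 0 0 0"

```text
time_s: 23.92
eef_pos: [0.5287, -0.013, 0.18]
eef_rot: [-0.0, 0.988, -0.156, -0.001]
wrist_force: [-3.2, 3.0, -4.4]
opening: 0.341
```

```bash
python3 t.py .5286 -.0125 .1724 -18
```

```text
t 23.93 pos [ 0.5287 -0.013   0.18  ] th -17.9 open 0.341 F [-3.2  3.  -4.4] T [0.77 0.49 0.03] q [-0.25  0.15  1.79  0.    1.2   0.06] tilt [-0.0013  0.0011 -1.    ]
in present axes dx dy dz cm [-0.02 -0.04  0.76] dyaw 0.002
in final axes [-0.02 -0.04  0.76]
```

Call:
servo_tool --increments "-0.07 -0.04 0.2 0 0;0 0 0.3 0 0;0 0 0.2 0 0;0 0 0 0 0"

```text
time_s: 24.42
eef_pos: [0.5284, -0.0129, 0.1734]
eef_rot: [-0.0, 0.988, -0.156, -0.0]
wrist_force: [-4.1, 1.7, 0.6]
opening: 0.342
```

```bash
python3 t.py .5286 -.0125 .1724 -18
```

```text
t 24.43 pos [ 0.5284 -0.0129  0.1734] th -17.92 open 0.342 F [-4.1  1.7  0.6] T [0.7  0.81 0.02] q [-0.25  0.16  1.79 -0.    1.19  0.06] tilt [-7.e-04  1.e-04 -1.e+00]
in present axes dx dy dz cm [ 0.01 -0.04  0.1 ] dyaw 0.001
in final axes [ 0.01 -0.04  0.1 ]
```

Call:
servo_tool --increments "-0.08 0 0.1 0 0;0 0 0.05 0 0;0 0 0 0 0"

```text
time_s: 24.8
eef_pos: [0.528, -0.0127, 0.1723]
eef_rot: [0.0, 0.988, -0.156, 0.0]
wrist_force: [-4.4, 2.8, 3.9]
opening: 0.34
```

```bash
python3 t.py .5286 -.0125 .1724 -18
```

```text
t 24.8 pos [ 0.528  -0.0127  0.1723] th -17.93 open 0.34 F [-4.4  2.8  3.9] T [ 0.71  0.84 -0.01] q [-0.25  0.16  1.79  0.    1.19  0.06] tilt [ 4.e-04 -1.e-04 -1.e+00]
in present axes dx dy dz cm [ 0.05 -0.04 -0.01] dyaw 0.001
in final axes [ 0.05 -0.04 -0.01]
```

Call:
servo_tool --increments "-0.03 0 0.05 0.05 0;0 0 0 0.05 0;0 0 0 0.05 0;0 0 0 0.05 0;0 0 0 0.05 0;0 0 0 0.05 0"

```text
time_s: 25.55
eef_pos: [0.5278, -0.0125, 0.1717]
eef_rot: [-0.0, 0.953, -0.302, 0.0]
wrist_force: [-3.3, 4.8, 0.9]
opening: 0.343
```

```bash
python3 t.py
```

```text
t 25.55 pos [ 0.5278 -0.0125  0.1717] th -35.21 open 0.343 F [-3.3  4.8  0.9] T [0.8  0.56 0.02] q [-0.25  0.16  1.8   0.    1.19  0.37] tilt [ 6.e-04  1.e-04 -1.e+00]
```

Call:
servo_tool --increments "0 0 0.1 0.05 0;0 0 0 0.05 0;0 0 0 0.05 0;0 0 0 0.05 0"

```text
time_s: 26.05
eef_pos: [0.5272, -0.0123, 0.1699]
eef_rot: [-0.0, 0.918, -0.396, -0.001]
wrist_force: [-2.8, 4.0, -0.7]
opening: 0.343
```

```bash
python3 t.py
```

```text
t 26.05 pos [ 0.5272 -0.0123  0.1699] th -46.68 open 0.343 F [-2.8  4.  -0.7] T [1.04 0.83 0.07] q [-0.25  0.16  1.8   0.    1.18  0.57] tilt [-1.1e-03  8.0e-04 -1.0e+00]
```

Call:
servo_tool --increments "0 0 0.15 0.02 0;0 0 0.1 0.02 0;0 0 0 0 0"

```text
time_s: 26.42
eef_pos: [0.5269, -0.0124, 0.1674]
eef_rot: [0.0, 0.91, -0.414, -0.001]
wrist_force: [-4.3, 3.7, -0.8]
opening: 0.339
```

```bash
python3 t.py
```

```text
t 26.43 pos [ 0.5269 -0.0124  0.1674] th -48.87 open 0.339 F [-4.3  3.7 -0.8] T [0.87 1.08 0.03] q [-0.25  0.17  1.8   0.    1.18  0.6 ] tilt [-1.8e-03  5.0e-04 -1.0e+00]
```

Call:
servo_tool --increments "-0.08 0 0.2 0 0;0 0 0.2 0 0;0 0 0.2 0.01 0;0 0 0.1 0 0"

```text
time_s: 26.92
eef_pos: [0.527, -0.012, 0.1614]
eef_rot: [0.0, 0.908, -0.418, -0.0]
wrist_force: [-6.0, 3.1, 7.1]
opening: 0.342
```

```bash
python3 t.py
```

```text
t 26.93 pos [ 0.527  -0.012   0.1614] th -49.43 open 0.342 F [-6.   3.1  7.1] T [0.78 1.47 0.14] q [-0.25  0.17  1.8  -0.    1.16  0.61] tilt [-4.e-04 -1.e-04 -1.e+00]
```

Call:
servo_tool --increments "-0.1 0.04 0 0 0;0 0 0.1 0 0;0 0 0 0 0"

```text
time_s: 27.3
eef_pos: [0.5266, -0.0119, 0.1604]
eef_rot: [0.0, 0.908, -0.418, 0.001]
wrist_force: [-2.7, 2.0, 4.8]
opening: 0.338
```

```bash
python3 t.py
```

```text
t 27.3 pos [ 0.5266 -0.0119  0.1604] th -49.44 open 0.338 F [-2.7  2.   4.8] T [0.35 0.77 0.21] q [-0.25  0.17  1.81 -0.    1.16  0.62] tilt [ 1.3e-03 -7.0e-04 -1.0e+00]
```

Call:
servo_tool --increments "-0.08 0.02 0 -0.03 0;0 0 0.15 0 0;0 0 0.1 0.03 0;0 0 0.1 -0.03 0;0 0 0.1 -0.03 0"

```text
time_s: 27.92
eef_pos: [0.5263, -0.0117, 0.1557]
eef_rot: [0.0, 0.921, -0.391, 0.001]
wrist_force: [1.7, -3.3, 1.6]
opening: 0.34
```

```bash
python3 t.py
```

```text
t 27.93 pos [ 0.5263 -0.0117  0.1557] th -45.98 open 0.34 F [ 1.7 -3.3  1.6] T [-0.5  -0.26 -0.02] q [-0.25  0.18  1.81 -0.    1.15  0.56] tilt [ 0.002  -0.0012 -1.    ]
```

Call:
servo_tool --increments "0.04 0 0.1 0.03 0;0 0 0.1 0.03 0;0 0 0.1 -0.03 0;0 0 0.1 -0.03 0;0 0 0.1 0.03 0;0 0 0 0 0"

```text
time_s: 28.68
eef_pos: [0.5264, -0.0117, 0.1514]
eef_rot: [0.0, 0.914, -0.405, 0.001]
wrist_force: [-0.8, -2.2, 8.8]
opening: 0.341
```

```bash
python3 t.py
```

```text
t 28.68 pos [ 0.5264 -0.0117  0.1514] th -47.84 open 0.341 F [-0.8 -2.2  8.8] T [-0.27  0.28  0.15] q [-0.25  0.18  1.81 -0.    1.14  0.59] tilt [ 1.5e-03 -7.0e-04 -1.0e+00]
```

Call:
servo_tool --increments "0 0 0.1 0.02 0;0 0 0.1 -0.03 0;0 0 0.1 -0.02 0;0 0 0.05 0.03 0;0 0 0 0 0"

```text
time_s: 29.3
eef_pos: [0.5268, -0.0117, 0.1514]
eef_rot: [0.0, 0.914, -0.405, 0.001]
wrist_force: [-11.5, -1.5, 35.1]
opening: 0.338
```

```bash
python3 t.py
```

```text
t 29.3 pos [ 0.5268 -0.0117  0.1514] th -47.78 open 0.338 F [-11.5  -1.5  35.1] T [0.2  2.35 0.22] q [-0.25  0.18  1.81 -0.    1.14  0.59] tilt [ 0.0022 -0.0013 -1.    ]
```

Call:
servo_tool --increments "0 0 -0.2 0 0;0 0 -0.1 0 0;0 0 0 0 0;0 0 0 0 0.5;0 0 0 0 1;0 0 0 0 1;0 0 -2 0 1;0 0 -4 0 1;0 0 -4 0 1;0 0 -2 0 1"

```text
time_s: 30.55
eef_pos: [0.5265, -0.0114, 0.2722]
eef_rot: [-0.0, 0.914, -0.405, 0.001]
wrist_force: [0.4, 0.8, -0.5]
opening: 1.001
```

```bash
python3 t.py; python3 plan.py .45 .25 .26 -48 7 1
```

```text
t 30.55 pos [ 0.5265 -0.0114  0.2722] th -47.74 open 1.001 F [ 0.4  0.8 -0.5] T [-0.04  0.01 -0.03] q [-0.25  0.05  1.7   0.    1.39  0.59] tilt [ 2.9e-03 -6.0e-04 -1.0e+00]
-1.63 -0.79 0.08 0.000 1;-3.27 -1.59 0.16 0.001 1;-4.90 -2.38 0.24 0.001 1;-4.90 -2.37 0.24 0.001 1;-4.91 -2.37 0.24 0.001 1;-3.27 -1.58 0.16 0.001 1;-1.64 -0.79 0.08 0.000 1;
```

Call:
servo_tool --increments "-1.6 -0.8 -0.2 0 1;-3.2 -1.6 0 0 1;-4.8 -2.4 0 0 1;-4.8 -2.4 0 0 1;-4.8 -2.4 0 0 1;-4.8 -2.4 0 0 1;-3.2 -1.6 0 0 1;-1.6 -0.8 0 0 1;0 0 0 0 1"

```text
time_s: 31.68
eef_pos: [0.4376, 0.2993, 0.2708]
eef_rot: [0.001, 0.915, -0.404, -0.001]
wrist_force: [0.4, 0.1, -0.3]
opening: 1.0
```

```bash
cat > fin.py <<'E'
from h import *
from m import sel
for n in("top","side"):
    im,d=ctrl.camera(n);W=cloud(n,d);np.savez(f"/tmp/z_{n}.npz",im=im,W=W);cv2.imwrite(f"pics/z_{n}.png",im[:,:,::-1])
    cv2.imwrite(f"pics/zc_{n}.png",cv2.resize(im[130:290,240:440],None,fx=4,fy=3.6,interpolation=cv2.INTER_CUBIC)[:,:,::-1])
    for nm,c in(("new",(.527,-.0125)),("old",(.612,-.249))):
        P=W[sel(W,c,.012,.1,.25)];print(n,nm,"top z",np.percentile(P[:,2],[90,97]).round(4))
        Q=W[sel(W,c,.022,(.15 if nm=="new" else .11),.30)];print("  band z",np.percentile(Q[:,2],[5,25,50]).round(4),Q.mean(0).round(4))
        Q=W[sel(W,c,.026,(.12 if nm=="new" else .07),(.135 if nm=="new" else .09))];print("  flange z med",np.median(Q[:,2]).round(4))
    P=W[sel(W,(.5575,.149),.05,.09,.135)];print("tab",len(P),P.mean(0).round(4),cv2.minAreaRect((P[:,:2]*1000).astype(np.float32)))
print(ctrl.get_obs()["time_s"])
E
python3 fin.py
```

```text
top new top z [0.1936 0.1945]
  band z [0.1592 0.1612 0.1635] [ 0.5243 -0.0136  0.1711]
  flange z med 0.1258
top old top z [0.1313 0.1329]
  band z [0.1136 0.116  0.1181] [ 0.6082 -0.2486  0.1206]
  flange z med 0.0804
tab 67 [0.555  0.147  0.1142] ((556.0162963867188, 148.6796112060547), (12.397595405578613, 24.120256423950195), 77.70980834960938)
side new top z [0.1912 0.1938]
  band z [0.1517 0.159  0.1653] [ 0.5292 -0.006   0.1687]
  flange z med 0.1258
side old top z [0.1317 0.1328]
  band z [0.1118 0.1158 0.1193] [ 0.6121 -0.2439  0.1206]
  flange z med 0.0813
tab 85 [0.5591 0.1524 0.1089] ((559.4127807617188, 149.65367126464844), (14.169350624084473, 25.523788452148438), 81.92149353027344)
31.775
```

View pics/zc_side.png

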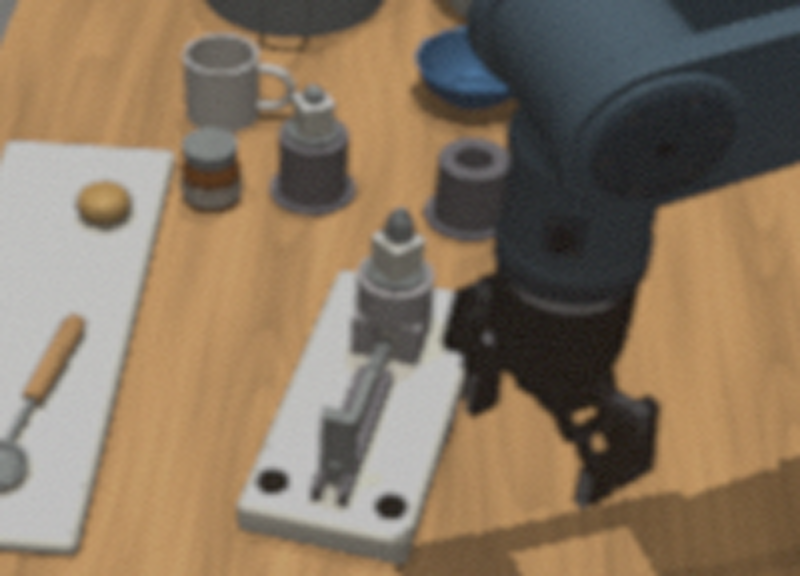

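View pics/zc_top.png

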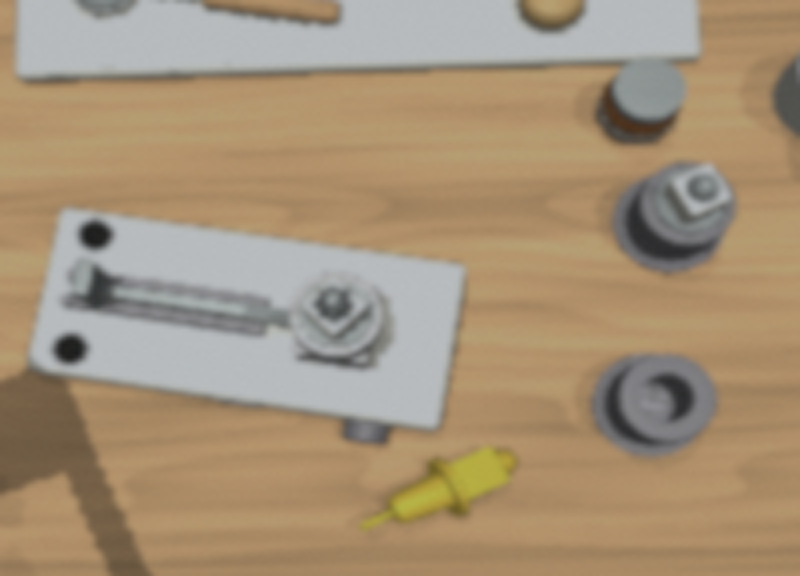

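View pics/z_top.png

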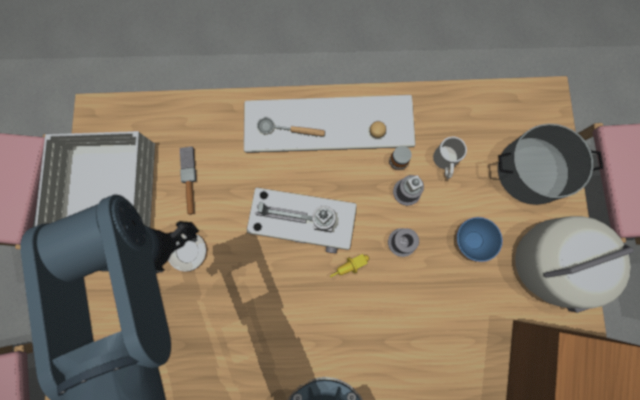

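```bash
python3 -c "
from bench import ctrl
print(ctrl.hand_in())"
```

```text
the job is handed in; nothing more can be done
None
```

The job is done and handed in at about 32 s of the 72 s allowed. The one thing that changed besides the job is the yellow look-alike, which is now lying on its side.

- **Wedge:** I drove it to its stop, about 60 mm with the force rising to 19 N there, without holding the head. I then drew it back against its rear stop. The cameras put the tab within about 1 mm of where it was at the start.
- **Worn head:** It is parked in the stand that was empty. Its flange top measures 80–81 mm (81 mm expected) and its tip top 132–133 mm (132 mm expected), so it is fully down.
- **New head:** I rested its tang on the dog and twisted it under a light push until it dropped into the slot. I then pushed it home with small twists, to about 35 N with no further movement. Its flange top measures 125.8 mm (126 mm expected). Its tip top measures about 194 mm (192 mm expected), which is within the 2 mm camera calibration.

**Yellow look-alike:** It stood upright on its thin pin in the first picture and was already toppling when I next looked, at about 2 s. My path did not go near it and I felt no contact, so I think it fell by itself, but I could not prove that. I left it alone as told. The other bystanders look unmoved in the last picture.

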